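# Seat the cedar block by feel, then close its clamp

### The job

Put the cedar block upright into the holder's pocket, and press it straight down past the spring catches until you feel it stand hard on the seat at the bottom; bear on it there for a moment with about 10 to 15 N, never more than 25 N. Only when it is fully down, swing the red-tipped clamp bar down gently until its rubber foot rests on the block, and let go. Leave the other things on the shelf alone.

Things in the scene. Friction and masses are not known exactly. Their poses are not given: they have to be found in the camera images.
- block: Loose brown cedar block, 50 (x) x 32 (y) x 80 (z) mm, about 0.14 kg, upright on the shelf; origin at the centre of its underside, z up. Its lowest 8 mm are a foot set in by 2 mm all round. Half a turn about z makes no difference. Hold it across the 32 mm width, fingertips at least 50 mm above its underside, so that they stay above the pocket.
- holder: Fixed grey holder; origin at the underside of its base plate, on the axis of its upright pocket; x points from the pocket to the clamp hinge (away from the robot). Base plate 185 x 100 x 6 mm (x from -78 to 108 mm). The pocket is 53 (x) x 35 (y) mm inside, aluminium walls 5 mm thick. The block goes in with its x along this x, 1.5 mm of play each side.
- mouth (a point): Centre of the pocket mouth, 54 mm above the table, axes as the holder. From here the walls flare outwards at 45 degrees; the lips end 61 mm above the table, 35 mm (x) and 26 mm (y) from the axis.
- catches (a point): Point on the pocket axis midway between two round brass spring catches in its x walls, 44 mm above the table. They stop the block with its underside about 40 mm above the table (14 to 26 mm short of home), carry its weight there and give way only to a push of about 4 to 9 N; then they rub with a few N, so the block stays where it is left, even short of home.
- seat: Fixed seat in the bottom of the pocket, on its axis; origin 6 mm above the table, axes as the holder. It carries a hard pad (gives 0.5 mm at 15 N) screwed up by an unknown amount: the top of the pad, on which the block must stand, is 8 to 20 mm above this origin (14 to 26 mm above the table), not measured: find it by feel. The block top is then 94 to 106 mm above the table.
- clamp (a joint): Angle of the clamp bar (rad): 0 = level over the pocket, 1.57 = upright, more = leaning away; limits 0 to 2.0. It starts open, at 1.5 to 1.8. A stiff hinge (about 1 N at the tip) keeps it where it is left. Closed on a fully seated block it stops between 0 and about 0.15, depending on the pad; over a block still on the catches it cannot come below 0.25.
- clamp_tip (a point): Point on the centre line of the clamp bar, in the middle of its red end, 130 mm from the hinge axis; axes turn with the bar. The steel bar is 14 mm wide (along the hinge axis), 8 mm thick, and ends 10 mm beyond. At joint 0 it points to the holder -x, underside 102.5 mm above the table. It can be pinched across its width from above and led round.
- clamp_foot (a point): Centre of the underside of the black rubber foot, 12 mm across, that hangs 8 mm below the clamp bar, 85 mm from the hinge axis; axes turn with the bar. With the clamp down it rests on the middle of the top of the block (94.5 mm above the table at joint 0).
- clamp_hinge (a point): Point on the hinge axis, 85 mm from the pocket axis along the holder x, 106.5 mm above the table; axes as the holder, the hinge axis is y. Two uprights, 22 mm wide (x) and 30 mm over their outsides (y), carry it and end 114 mm above the table.
- bottle: Amber glass spray bottle with a press button cap, 56 mm across, 138 mm high, loose; origin at the centre of its underside. Leave alone.
- brush: Bamboo scrub brush, 150 x 50 x 36 mm, lying along its x, loose; origin under its centre. Leave alone.
- tin: Round tin, 74 mm across, 25 mm high, loose; origin under its centre. Leave alone.
- jar: Green glass jar with a white lid, 54 mm across, 59 mm high, loose; origin under its centre. Leave alone.
There are look-alikes about, which are no part of the job. What is shaped like the block but purple is not meant.

How it is judged:
On the way, in this order (a step that is already met when the one before it is completed fails the run):
1. the block stands on the seat in the pocket and is pressed onto it with more than 8 N, the clamp still open (z of block in the frame of seat below 0.0225 m and horizontal distance between block and seat below 0.004 m and angle between block's own z axis and vertical below 0.06 rad and contact force between block and seat above 8 N and value of joint clamp above 0.8 rad), for 0.2 s.
2. the clamp is closed over the seated block (z of block in the frame of seat below 0.0225 m and horizontal distance between block and seat below 0.004 m and angle between block's own z axis and vertical below 0.06 rad and z of clamp_foot in the frame of block below 0.085 m), for 0.2 s.
At the end, for the whole second after the job is handed in: The block stands upright in the pocket, its underside less than 22.5 mm above the seat's origin, within 4 mm of the pocket's axis, tilted less than 0.06 rad and at rest, and the clamp bar is down on it (its rubber foot less than 5 mm above the top of the block) (all of step 2 and linear speed of block below 0.02 m/s); the robot touches nothing.
It fails at once if with the clamp still open, the block is pressed onto the seat with more than 25 N (contact force between block and seat above 25 N and value of joint clamp above 0.8 rad).
It fails at once if the clamp is forced: it drives the block onto the seat with more than 60 N (contact force between block and seat above 60 N).
It fails at once if the clamp is swung down (below 0.6 rad) while the block is not down (value of joint clamp below 0.6 rad and z of block in the frame of seat above 0.028 m).
It fails at once if the bottle, brush, tin or jar is moved more than 30 mm (distance of any of bottle, brush, tin, jar from where it was at the start of the episode above 0.03 m).
It also fails if it takes over 64 s, if anything falls off the work surface, if the arm or the gripper's body presses on something with over 40 N, if the wrist force passes 120 N, or if a joint passes its speed limit or range.

### The arm

A 6-joint arm with a two-finger parallel gripper is mounted at the origin on the work surface. World frame = base frame: x ahead of the robot, y to its left, z up, the work surface at z = 0. Lengths are in m, angles in rad, forces in N, time in s.
With the tool pointing down it reaches from about 0.225 to 0.725 m from the base axis. Payload 3.1 kg.
Tool frame: the origin (TCP) lies between the finger pads; the fingertips stand 17 mm ahead of it and the grasp point (between the pads) lies 2 mm behind it; x points along the fingers, y is the direction in which the jaws open and shut, and the axes are right-handed (so a half turn about x gives the same grasp; the last joint's range is limited). The gripper opens to 85 mm and grips with 20 to 120 N. Pads are 22 mm wide; open, the fingers measure 114 mm over their backs; the gripper's body (76 mm by 85 mm) begins 54 mm behind the grasp point. The pads swing forward as they close: fully open they stand 13 mm farther back than shut.
Start: joints at [1.133, 0.048, 0.099, 1.622, 0, 1.443], TCP at [0.16, 0.5, 0.248] pointing down, gripper open.
Joint ranges: [-2.91, 2.91], [-0.99, 1.94], [-1.21, 1.42], [-2.12, 2.29], [-1.49, 1.47], [-3.14, 3.14]. Speed limits (rad/s): [2.79, 2.79, 3.14, 3.14, 3.14, 3.14].

### API

Orientations are given as a unit quaternion [x, y, z, w].
In Python, from cell import bot, eyes, ticket gives the robot as it stands.
- The arm moves only by the tool play_rows, never from a script. Its argument "steps" is a list of rows, each an object with "dr": the turn, a rotation vector about the tool's x, y, z in units of 5 degrees (1.0 is 5 degrees), a list of three; "offset": the shift along the tool's x, y, z in mm, a list of three; "hand": the opening in per cent of the stroke, from 0 (shut) to 100 (fully open). A call has exactly 10 rows; each row shifts and turns the pose as measured when the row begins, along the tool's axes as they then stand; what a row does not reach is not made up. A row lasts 1/8 s, in which the tool goes at most 62.5 mm and 10.7 degrees, less where a joint would pass 70% of its speed; a pose out of reach is approached as far as the arm can. A call is refused whole if a number of a shift passes 62.5 or a number of a turn 1, either way. A call with a gripper value outside its range is refused whole. The fingers move at their own pace and stop on an object; the grip force is fixed at half the most. Time passes only in rows, so rows that do not move let the fingers close, or fill a call up. It gives the time, the measured TCP pose, the force and the opening at its end, in the units of the state.
- bot.read_state(): the state, without advancing time (a new reading comes with each control period).
- eyes.snapshot(name): name is "side" or "top" or "wrist"; returns the picture (480x640x3 uint8, red, green, blue); there is no depth.
- eyes.camera_params(name): a dict with "intrinsics" (3x3 intrinsics, pixels), "D" ([k1, k2, p1, p2, k3] as OpenCV has them; the pictures are not rectified), "origin" and "orientation" of the camera in the world. Camera axes: x right, y up, looking along -z (the intrinsics and any distortion apply to the point x, -y, -z); pixel columns grow to the right and rows downward; lengths in m; the calibration is good to about 2 mm. A picture is of the moment at which its call begins: read the wrist's pose just before it. camera_params takes no time and is no camera call; for the wrist camera it gives the pose at the moment of the call.
- ticket.hand_in(): hands the job in, once; it reports no verdict.
The state is a dict: "clock": time; "joints": joint angles; "dq": joint speeds; "effort": joint torques, N m; "tcp_pos": TCP position; "eef_rot": TCP orientation; "ft_force": force on the tool from outside, world axes, zero at the start; "wrist_torque": the same for the moment, N m; "width": finger opening in m.
Only numpy, scipy, OpenCV 4.12 (cv2) and the standard library are available. Lean on these libraries where they do the work, as an engineer would, in place of code of your own. Each camera call takes 0.05 s, during which the arm holds its last target.

## Working session

There is one attempt and no reset: what is moved stays moved. The work goes in short steps, Python scripts to look and compute and a tool call to move; the robot and the scene stay as the last step left them, time stands still between calls to the robot, and variables do not carry over. Pictures are saved under pics/ and viewed, and the job is handed in when it is done.

Besides the shell and the picture viewer there is one more tool, called after "Emit:" by a JSON object that holds its "api" and its "payload". play_rows: Moves the arm, as the interface text tells. Its arguments: {"type":"object","properties":{"steps":{"type":"array"}},"required":["steps"]}

```bash
ls; mkdir -p pics; python3 - <<'E'
from cell import bot, eyes, ticket
import cv2
print(bot.read_state())
for n in ("side","top","wrist"):
    p=eyes.camera_params(n); print(n,p)
    cv2.imwrite(f"pics/{n}0.png",eyes.snapshot(n)[:,:,::-1])
E
```

```text
pics
{'clock': 0.0, 'joints': array([ 1.13322189e+00,  4.87525404e-02,  9.75603865e-02,  1.62199471e+00,
       -4.88186663e-06,  1.44301253e+00]), 'dq': array([-7.82233575e-04, -5.34026209e-04,  6.14435385e-04,  1.18973844e-04,
        7.33916295e-05, -8.18708180e-05]), 'effort': array([-6.34388271e-04, -3.38778090e+01,  3.20017147e+01,  2.03078357e-02,
       -1.80191219e-04,  1.03101613e-06]), 'tcp_pos': array([0.15980802, 0.499476  , 0.24709741]), 'eef_rot': array([ 0.10827788,  0.69887467, -0.10990212,  0.69840649]), 'ft_force': array([ 0.10901147,  0.74532759, -0.11253623]), 'wrist_torque': array([-0.01418447,  0.00181021, -0.01254081]), 'width': 0.08577379253189472}
side {'intrinsics': array([[459.78864282,   0.        , 320.96801087],
       [  0.        , 459.78864282, 245.15612887],
       [  0.        ,   0.        ,   1.        ]]), 'D': array([-0.06588409,  0.        ,  0.        ,  0.        ,  0.        ]), 'origin': array([ 0.47357672, -0.88777611,  0.98135307]), 'orientation': array([ 0.36845064, -0.01739834, -0.0540889 ,  0.92790938])}
top {'intrinsics': array([[526.25151584,   0.        , 315.81911649],
       [  0.        , 526.25151584, 232.6717957 ],
       [  0.        ,   0.        ,   1.        ]]), 'D': array([-0.04953205,  0.        ,  0.        ,  0.        ,  0.        ]), 'origin': array([ 0.42159818, -0.08895627,  1.18947925]), 'orientation': array([-0.04820668,  0.04116562,  0.71391863, -0.69735335])}
wrist {'intrinsics': array([[412.06989576,   0.        , 317.84246498],
       [  0.        , 412.06989576, 237.05680288],
       [  0.        ,   0.        ,   1.        ]]), 'D': array([-0.05265574,  0.        ,  0.        ,  0.        ,  0.        ]), 'origin': array([0.09208925, 0.52132822, 0.37305225]), 'orientation': array([-0.11554581, -0.08359124,  0.58331552,  0.79962784])}
```

View pics/side0.png

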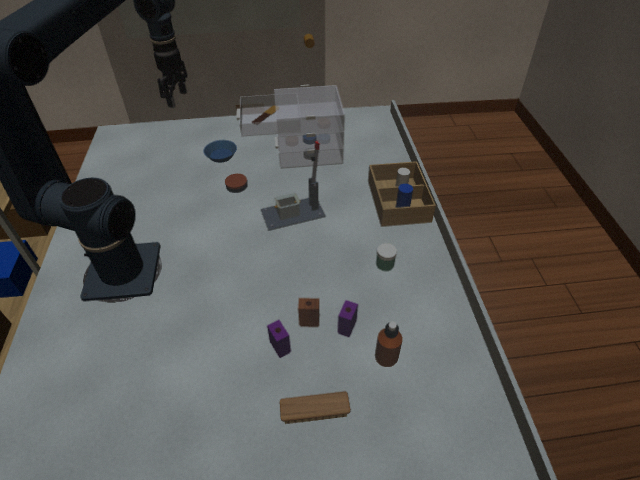

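View pics/top0.png

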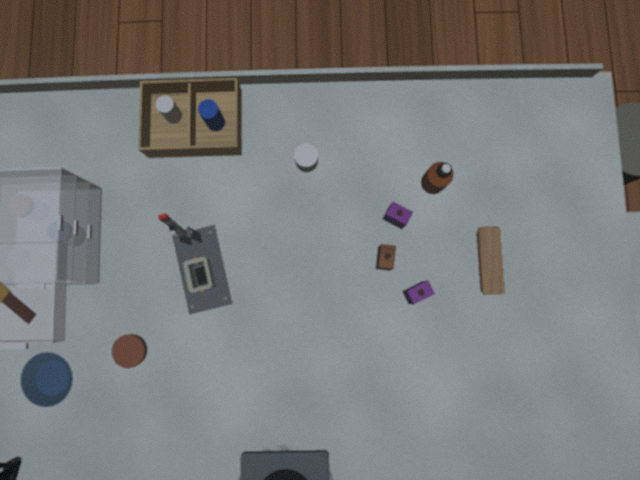

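View pics/wrist0.png

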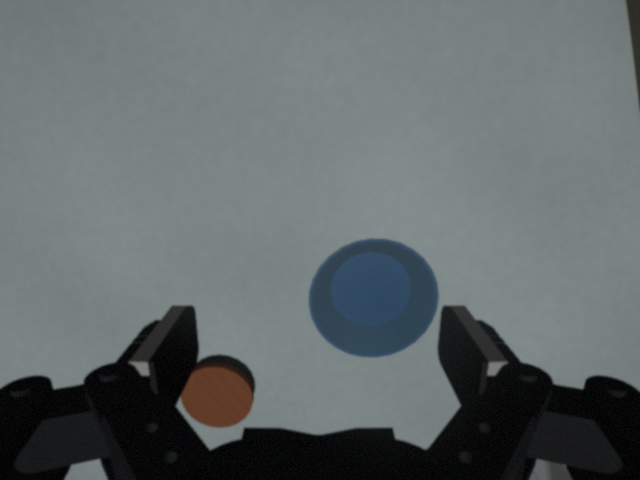

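The top view shows the brown block at (386,257) between two purple look-alikes, the holder at (200,272) and the red clamp tip at (164,217). The bottle, jar, brush and tin are all clear of these.

```bash
cat > h.py <<'E'
import cv2, numpy as np
from scipy.spatial.transform import Rotation as R
def ray(p,uv):
    K=np.array(p["intrinsics"]);D=np.array(p["D"])
    n=cv2.undistortPoints(np.array(uv,float).reshape(-1,1,2),K,D).reshape(-1,2)
    d=np.c_[n[:,0],-n[:,1],-np.ones(len(n))]
    return np.array(p["origin"]),R.from_quat(p["orientation"]).apply(d)
def onplane(p,uv,z):
    o,d=ray(p,uv); t=(z-o[2])/d[:,2]; return o+d*t[:,None]
def proj(p,X):
    X=np.atleast_2d(X); c=R.from_quat(p["orientation"]).inv().apply(X-np.array(p["origin"]))
    return cv2.projectPoints(np.c_[c[:,0],-c[:,1],-c[:,2]],np.zeros(3),np.zeros(3),np.array(p["intrinsics"]),np.array(p["D"]))[0].reshape(-1,2)
def cross(p1,uv1,p2,uv2):
    o1,d1=ray(p1,uv1);o2,d2=ray(p2,uv2);d1=d1[0];d2=d2[0]
    s=np.linalg.lstsq(np.c_[d1,-d2],o2-o1,rcond=None)[0]
    a=o1+s[0]*d1;b=o2+s[1]*d2
    return (a+b)/2,np.linalg.norm(a-b)
E
python3 - <<'E'
import cv2,numpy as np
for n,r in (("top",[(360,230,60,60),(145,200,100,120)]),("side",[(250,270,130,100),(250,130,90,110)])):
    im=cv2.imread(f"pics/{n}0.png")
    t=[cv2.resize(im[y:y+h,x:x+w],(400,int(400*h/w)),interpolation=cv2.INTER_CUBIC) for x,y,w,h in r]
    H=max(a.shape[0] for a in t)
    t=[cv2.copyMakeBorder(a,0,H-a.shape[0],0,0,cv2.BORDER_CONSTANT) for a in t]
    cv2.imwrite(f"pics/{n}z.png",np.hstack(t))
E
```

```text
(no output)
```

View pics/topz.png

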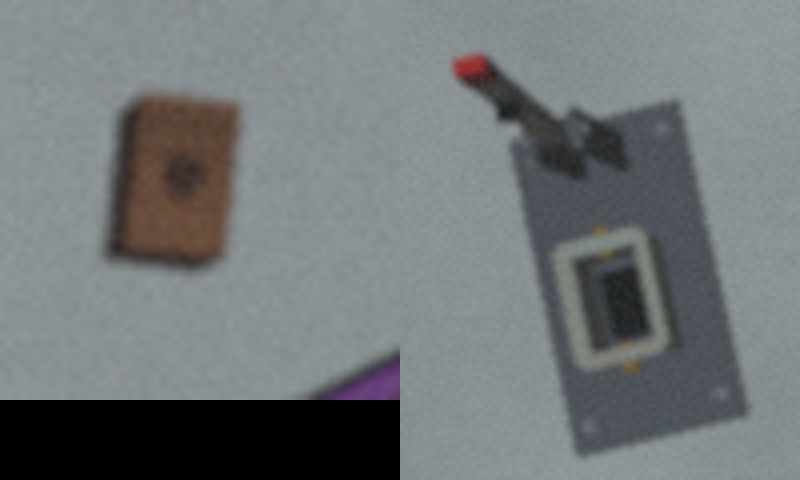

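View pics/sidez.png

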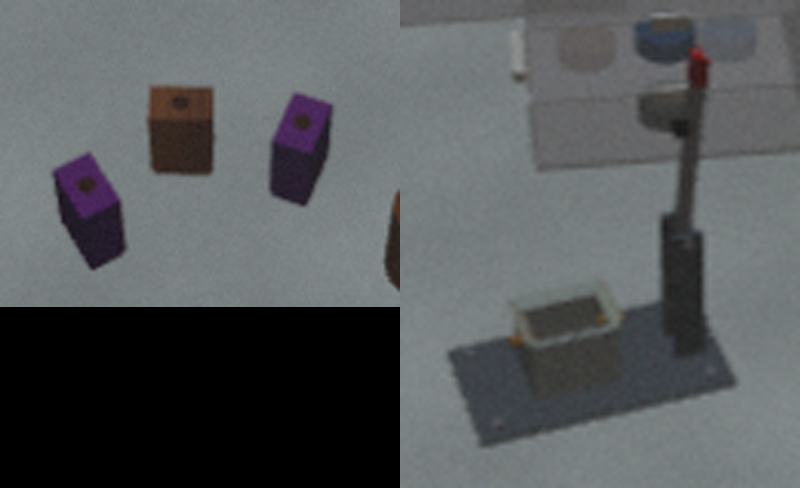

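```bash
python3 - <<'E'
from cell import eyes
from h import *
T=eyes.camera_params("top");S=eyes.camera_params("side")
im=cv2.imread("pics/top0.png"); g=cv2.GaussianBlur(im,(3,3),0)
h=cv2.cvtColor(g,cv2.COLOR_BGR2HSV)
# block
m=np.zeros(h.shape[:2],np.uint8); 
sub=(slice(235,280),slice(370,402))
mm=((h[...,0]<18)&(h[...,1]>90)&(h[...,2]>70)).astype(np.uint8)
m[sub]=mm[sub]
c=max(cv2.findContours(m,0,2)[0],key=cv2.contourArea); r=cv2.minAreaRect(c);print(r,h[257,384],h[257,375:400])
b=cv2.boxPoints(r); W=onplane(T,b,.08); print("block corners",W.round(4),W.mean(0))
for i in range(2):
    e=W[i+1]-W[i];print(np.linalg.norm(e),np.degrees(np.arctan2(e[1],e[0])))
print("dot top",onplane(T,[[387.4,255.8]],.08),"side",onplane(S,[[308.5,303.5]],.08),cross(T,[[387.4,255.8]],S,[[308.5,303.5]]))
print("red",h[217,163])
# plate corners from zoom (scale 4)
q=np.array([[680,100],[748,412],[580,455],[516,140]],float)
q=(q-[400,0])/4+[145,200]-0.375
P=onplane(T,q,.006);print("plate",P.round(4),P.mean(0))
for i in range(4):
    e=P[(i+1)%4]-P[i];print(np.linalg.norm(e),np.degrees(np.arctan2(e[1],e[0])))
# side plate corners z=.006  scale 400/90
q2=np.array([[708,300],[735,380],[482,445],[447,350]],float);q2=(q2-[400,0])*90/400+[250,130]-.375
P2=onplane(S,q2,.006);print("plate side",P2.round(4),P2.mean(0))
for i in range(4):
    e=P2[(i+1)%4]-P2[i];print(np.linalg.norm(e),np.degrees(np.arctan2(e[1],e[0])))
# lips
q3=np.array([[655,228],[672,350],[580,370],[553,245]],float);q3=(q3-[400,0])/4+[145,200]-0.375
P3=onplane(T,q3,.061);print("lip",P3.round(4),P3.mean(0))
for i in range(4):
    e=P3[(i+1)%4]-P3[i];print(np.linalg.norm(e),np.degrees(np.arctan2(e[1],e[0])))
q4=np.array([[600,280],[624,315],[525,345],[508,300]],float);q4=(q4-[400,0])*90/400+[250,130]-.375
P4=onplane(S,q4,.061);print("lip side",P4.round(4),P4.mean(0))
print("tip",cross(T,[[145+70/4,200+68/4]],S,[[250+298*.225,130+68*.225]]))
E
```

```text
((386.172119140625, 256.6065673828125), (13.30875301361084, 21.456972122192383), 5.19442892074585) [ 10 100  89] [[ 98  15 137]
 [100   7 108]
 [ 15   7  76]
 [ 14  45  63]
 [ 12  83  71]
 [ 11 100  87]
 [ 11 103  99]
 [ 11 104 103]
 [ 12 103  99]
 [ 10 100  89]
 [  8  87  76]
 [  8  76  67]
 [  5  71  65]
 [  6  71  68]
 [  9  81  76]
 [ 10  93  85]
 [ 11 100  94]
 [ 11 103  99]
 [ 11  89 103]
 [ 10  47 113]
 [ 10   6 127]
 [ 95  11 143]
 [ 99  17 149]
 [ 99  17 148]
 [ 99  17 147]]
block corners [[ 0.4874 -0.2101  0.08  ]
 [ 0.5325 -0.2159  0.08  ]
 [ 0.5293 -0.2438  0.08  ]
 [ 0.4841 -0.2379  0.08  ]] [ 0.50831494 -0.22689963  0.08      ]
0.045498239859823375 -7.321692239915786
0.028149969968637757 -96.61477871503843
dot top [[ 0.50990431 -0.22955023  0.08      ]] side [[ 0.51124658 -0.23158047  0.08      ]] (array([ 0.51072634, -0.22984181,  0.07752803]), np.float64(0.0012478554030532643))
red [  0 169 134]
plate [[0.5963 0.1515 0.006 ]
 [0.419  0.1131 0.006 ]
 [0.397  0.2077 0.006 ]
 [0.5756 0.2456 0.006 ]] [0.49696054 0.17947167 0.006     ]
0.18140790305611904 -167.800236307428
[... 231 characters left out ...]
0043185 0.17675197 0.006     ]
0.08758103043999851 -83.88091150666766
0.1832556197344309 -166.36395756413103
0.10155452996202984 102.23631859302391
0.19279314127786307 9.26437361380464
lip [[0.5187 0.1538 0.061 ]
 [0.4529 0.1445 0.061 ]
 [0.4433 0.1941 0.061 ]
 [0.5108 0.2092 0.061 ]] [0.48142369 0.17540907 0.061     ]
0.0664289030363823 -171.97832595305297
0.0505642741178366 101.00352344274275
0.06914383075877864 12.601304892703421
0.05601673724860905 -81.83905762370453
lip side [[0.5093 0.2056 0.061 ]
 [0.5228 0.1668 0.061 ]
 [0.4542 0.1446 0.061 ]
 [0.4448 0.1923 0.061 ]] [0.48277833 0.1773123  0.061     ]
tip (array([0.58050663, 0.20358734, 0.22999011]), np.float64(0.001051187744912535))
```

```bash
cat >> h.py <<'E'
def plan(s,pos,yaw):
    """target: tool x down, tool y at yaw deg (or +180). prints offset in tool frame mm, dr in 5deg units"""
    A=R.from_quat(s["eef_rot"]); off=A.inv().apply(np.array(pos)-s["tcp_pos"])*1000
    best=None
    for y in (yaw,yaw+180):
        a=np.radians(y); yy=np.array([np.cos(a),np.sin(a),0]); xx=np.array([0,0,-1.]); zz=np.cross(xx,yy)
        Bt=R.from_matrix(np.c_[xx,yy,zz]); d=(A.inv()*Bt).as_rotvec()
        if best is None or np.linalg.norm(d)<np.linalg.norm(best): best=d
    print("off mm",off.round(1),"dr units",(np.degrees(best)/5).round(2))
def show(s):
    A=R.from_quat(s["eef_rot"]).as_matrix()
    print("t%.2f"%s["clock"],"tcp",s["tcp_pos"].round(4),"F",s["ft_force"].round(1),"w%.4f"%s["width"],"tooly yaw %.1f"%np.degrees(np.arctan2(A[1,1],A[0,1])),"x axis",A[:,0].round(3),"q6 %.2f"%s["joints"][5])
E
python3 - <<'E'
from cell import bot
from h import *
s=bot.read_state();show(s);print(R.from_quat(s["eef_rot"]).as_matrix().round(3)); plan(s,[.5,-.225,.25],83)
E
```

```text
t0.15 tcp [0.1599 0.4996 0.2474] F [ 0.5  0.7 -0.5] w0.0855 tooly yaw 72.2 x axis [-0.001 -0.002 -1.   ] q6 1.44
[[-0.001  0.305  0.952]
 [-0.002  0.952 -0.305]
 [-1.    -0.002 -0.   ]]
off mm [  -1.7 -586.4  544.8] dr units [-2.15 -0.    0.02]
```

Emit:
{"api": "play_rows", "payload": {"steps": [{"dr":[0,0,0],"offset":[0,-50,46],"hand":100},{"dr":[0,0,0],"offset":[0,-50,46],"hand":100},{"dr":[0,0,0],"offset":[0,-50,46],"hand":100},{"dr":[0,0,0],"offset":[0,-50,46],"hand":100},{"dr":[0,0,0],"offset":[0,-50,46],"hand":100},{"dr":[0,0,0],"offset":[0,-50,46],"hand":100},{"dr":[0,0,0],"offset":[0,-50,46],"hand":100},{"dr":[0,0,0],"offset":[0,-50,46],"hand":100},{"dr":[-1,0,0],"offset":[0,-50,30],"hand":100},{"dr":[-1,0,0],"offset":[0,-40,20],"hand":100}]}}

```text
clock: 1.4
tcp_pos: [0.3977, -0.0594, 0.2448]
eef_rot: [0.041, 0.705, -0.044, 0.706]
ft_force: [0.8, -0.5, 0.8]
width: 0.0856
```

```bash
python3 - <<'E'
from cell import bot
from h import *
s=bot.read_state();show(s); plan(s,[.47,-.225,.25],83)
E
```

```text
t1.40 tcp [ 0.3977 -0.0594  0.2448] F [ 0.8 -0.5  0.8] w0.0856 tooly yaw 83.1 x axis [ 0.001 -0.005 -1.   ] q6 -0.19
off mm [  -4.3 -155.7   91.7] dr units [0.01 0.02 0.05]
```

Emit:
{"api": "play_rows", "payload": {"steps": [{"dr":[0,0,0],"offset":[0,-42,22],"hand":100},{"dr":[0,0,0],"offset":[0,-40,22],"hand":100},{"dr":[0,0,0],"offset":[0,-40,22],"hand":100},{"dr":[0,0,0],"offset":[0,-35,22],"hand":100},{"dr":[0,0,0],"offset":[0,0,0],"hand":100},{"dr":[0,0,0],"offset":[0,0,0],"hand":100},{"dr":[0,0,0],"offset":[0,0,0],"hand":100},{"dr":[0,0,0],"offset":[0,0,0],"hand":100},{"dr":[0,0,0],"offset":[0,0,0],"hand":100},{"dr":[0,0,0],"offset":[0,0,0],"hand":100}]}}

```text
clock: 2.65
tcp_pos: [0.4655, -0.2315, 0.2431]
eef_rot: [0.043, 0.706, -0.044, 0.705]
ft_force: [0.7, -0.6, -0.4]
width: 0.0854
```

```bash
python3 - <<'E'
from cell import bot,eyes
from h import *
import json
s=bot.read_state();show(s)
p=eyes.camera_params("wrist");im=eyes.snapshot("wrist")[:,:,::-1].copy()
cv2.imwrite("pics/w1.png",im)
json.dump({k:np.array(v).tolist() for k,v in p.items()},open("w1.json","w"))
E
```

```text
t2.65 tcp [ 0.4655 -0.2315  0.2431] F [ 0.7 -0.6 -0.4] w0.0854 tooly yaw 82.9 x axis [-0.002 -0.001 -1.   ] q6 -0.47
```

View pics/w1.png

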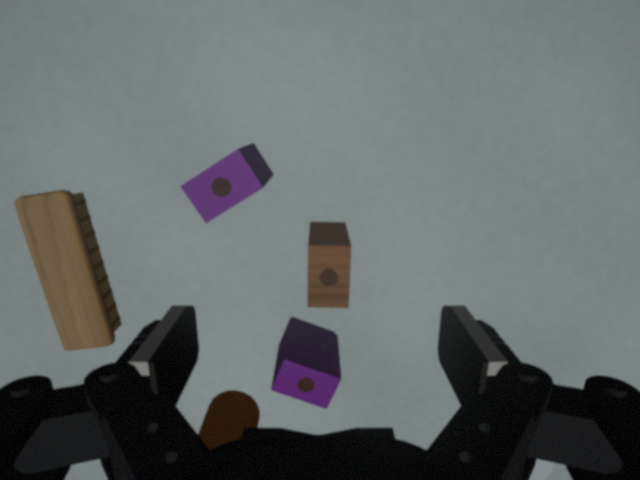

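Brown block top in the wrist view: its face spans (308–350, 245–307) and the dot is at (329,278). The purple look-alikes are at (225,183) and (307,385).

```bash
python3 - <<'E'
from cell import bot,eyes
from h import *
import json
p=json.load(open("w1.json"));s=bot.read_state()
im=cv2.imread("pics/w1.png");h=cv2.cvtColor(cv2.GaussianBlur(im,(3,3),0),cv2.COLOR_BGR2HSV)
m=np.zeros(h.shape[:2],np.uint8);sub=(slice(210,315),slice(295,365));print(h[235,329],h[260,329],h[300,329])
m[sub]=((h[...,0]<20)&(h[...,1]>75)&(h[...,2]>70)).astype(np.uint8)[sub]
m=cv2.morphologyEx(m,cv2.MORPH_CLOSE,np.ones((5,5)))
c=max(cv2.findContours(m,0,2)[0],key=cv2.contourArea);r=cv2.minAreaRect(c);print(r)
W=onplane(p,cv2.boxPoints(r),.08);print(W.round(4),W.mean(0))
for i in range(2):
    e=W[i+1]-W[i];print(np.linalg.norm(e),np.degrees(np.arctan2(e[1],e[0])))
print("dot",onplane(p,[[329,278]],.08))
E
```

```text
[11 61 59] [ 12 112 105] [ 13 109  89]
((329.0, 275.5), (61.0, 40.0), 90.0)
[[ 0.4842 -0.2407  0.08  ]
 [ 0.4879 -0.2115  0.08  ]
 [ 0.5369 -0.2165  0.08  ]
 [ 0.533  -0.2471  0.08  ]] [ 0.51050702 -0.22895883  0.08      ]
0.0294133324963091 82.87587556493023
0.049248565961815094 -5.869783164669321
dot [[ 0.5119357  -0.22913143  0.08      ]]
```

```bash
python3 - <<'E'
from cell import bot
from h import *
s=bot.read_state(); plan(s,[.511,-.2295,.072],83.5)
E
```

```text
off mm [171.1   7.9  45.2] dr units [-0.12 -0.02  0.01]
```

Emit:
{"api": "play_rows", "payload": {"steps": [{"dr":[-0.1,0,0],"offset":[0,2,16],"hand":100},{"dr":[0,0,0],"offset":[10,2,15],"hand":100},{"dr":[0,0,0],"offset":[30,2,12],"hand":100},{"dr":[0,0,0],"offset":[35,2,5],"hand":100},{"dr":[0,0,0],"offset":[35,0,0],"hand":100},{"dr":[0,0,0],"offset":[20,0,0],"hand":100},{"dr":[0,0,0],"offset":[10,0,0],"hand":100},{"dr":[0,0,0],"offset":[10,0,0],"hand":100},{"dr":[0,0,0],"offset":[0,0,0],"hand":100},{"dr":[0,0,0],"offset":[0,0,0],"hand":100}]}}

```text
clock: 3.95
tcp_pos: [0.5178, -0.229, 0.0862]
eef_rot: [0.04, 0.706, -0.041, 0.706]
ft_force: [-0.2, -0.1, -0.5]
width: 0.0857
```

```bash
python3 - <<'E'
from cell import bot,eyes
from h import *
s=bot.read_state();show(s); plan(s,[.511,-.2295,.072],83.5)
cv2.imwrite("pics/w2.png",eyes.snapshot("wrist")[:,:,::-1])
E
```

```text
t3.95 tcp [ 0.5178 -0.229   0.0862] F [-0.2 -0.1 -0.5] w0.0857 tooly yaw 83.4 x axis [-0.001 -0.002 -1.   ] q6 -0.42
off mm [14.2 -1.3 -6.7] dr units [-0.01 -0.01  0.02]
```

View pics/w2.png

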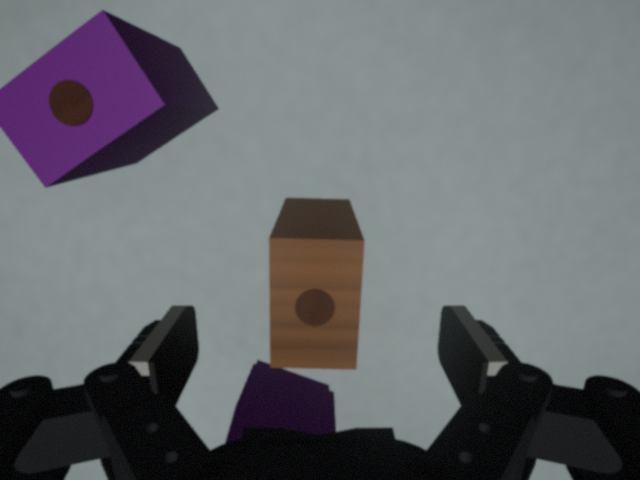

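The jaws straddle the block. The corners of its top are at (270,237), (363,238), (357,369) and (270,369), and it is nearly square to the jaws.

```bash
python3 - <<'E'
from cell import bot,eyes
from h import *
s=bot.read_state()
W=onplane(eyes.camera_params("wrist"),[[270,237],[363,238],[357,369],[270,369]],.08);print(W.round(4),W.mean(0))
for i in range(4):
    e=W[(i+1)%4]-W[i];print(np.linalg.norm(e),np.degrees(np.arctan2(e[1],e[0])))
A=R.from_quat(s["eef_rot"]); print((A.inv().apply(W.mean(0)-s["tcp_pos"])*1000).round(1))
E
```

```text
[[ 0.4838 -0.2414  0.08  ]
 [ 0.4877 -0.2105  0.08  ]
 [ 0.5381 -0.2169  0.08  ]
 [ 0.5344 -0.249   0.08  ]] [ 0.51100872 -0.22946612  0.08      ]
0.03111569742765502 82.77607679891368
0.050742808579208175 -7.243698294758937
0.03231624506645515 -96.5332267526594
0.05114681633428901 171.41408036563416
[ 6.3 -1.2 -6.7]
```

Emit:
{"api": "play_rows", "payload": {"steps": [{"dr":[0,0,0],"offset":[4,-1,-6],"hand":100},{"dr":[0,0,0],"offset":[6,0,-2],"hand":100},{"dr":[0,0,0],"offset":[5,0,0],"hand":100},{"dr":[0,0,0],"offset":[0,0,0],"hand":0},{"dr":[0,0,0],"offset":[0,0,0],"hand":0},{"dr":[0,0,0],"offset":[0,0,0],"hand":0},{"dr":[0,0,0],"offset":[0,0,0],"hand":0},{"dr":[0,0,0],"offset":[0,0,0],"hand":0},{"dr":[0,0,0],"offset":[0,0,0],"hand":0},{"dr":[0,0,0],"offset":[0,0,0],"hand":0}]}}

```text
clock: 5.25
tcp_pos: [0.5103, -0.2299, 0.0722]
eef_rot: [0.039, 0.705, -0.042, 0.707]
ft_force: [-0.4, 0.3, 0.0]
width: 0.0311
```

```bash
python3 - <<'E'
from cell import bot,eyes
from h import *
s=bot.read_state();show(s); plan(s,[.440,.1667,.20],102.2)
E
```

```text
t5.25 tcp [ 0.5103 -0.2299  0.0722] F [-0.4  0.3  0. ] w0.0311 tooly yaw 83.4 x axis [ 0.002 -0.004 -1.   ] q6 -0.43
off mm [-129.4  385.5 -114.8] dr units [-3.75  0.02  0.04]
```

Emit:
{"api": "play_rows", "payload": {"steps": [{"dr":[0,0,0],"offset":[-30,0,0],"hand":0},{"dr":[0,0,0],"offset":[-50,0,0],"hand":0},{"dr":[0,0,0],"offset":[-50,20,-5],"hand":0},{"dr":[0,0,0],"offset":[-15,45,-15],"hand":0},{"dr":[0,0,0],"offset":[0,50,-15],"hand":0},{"dr":[0,0,0],"offset":[0,50,-15],"hand":0},{"dr":[0,0,0],"offset":[0,50,-15],"hand":0},{"dr":[0,0,0],"offset":[0,50,-15],"hand":0},{"dr":[0,0,0],"offset":[0,50,-15],"hand":0},{"dr":[0,0,0],"offset":[0,40,-10],"hand":0}]}}

```text
clock: 6.5
tcp_pos: [0.4444, 0.1439, 0.2176]
eef_rot: [0.043, 0.706, -0.043, 0.705]
ft_force: [0.9, -0.8, -2.0]
width: 0.0307
```

```bash
python3 - <<'E'
from cell import bot,eyes
from h import *
s=bot.read_state();show(s); plan(s,[.440,.1667,.22],102.2)
E
```

```text
t6.50 tcp [0.4444 0.1439 0.2176] F [ 0.9 -0.8 -2. ] w0.0307 tooly yaw 83.0 x axis [-0.001  0.001 -1.   ] q6 0.29
off mm [-2.4 22.1 -7.1] dr units [-3.84 -0.01 -0.01]
```

Emit:
{"api": "play_rows", "payload": {"steps": [{"dr":[-1,0,0],"offset":[0,0,0],"hand":0},{"dr":[-1,0,0],"offset":[0,5,0],"hand":0},{"dr":[-1,0,0],"offset":[0,4,-2],"hand":0},{"dr":[-0.6,0,0],"offset":[0,3,-2],"hand":0},{"dr":[0,0,0],"offset":[0,0,0],"hand":0},{"dr":[0,0,0],"offset":[0,0,0],"hand":0},{"dr":[0,0,0],"offset":[0,0,0],"hand":0},{"dr":[0,0,0],"offset":[0,0,0],"hand":0},{"dr":[0,0,0],"offset":[0,0,0],"hand":0},{"dr":[0,0,0],"offset":[0,0,0],"hand":0}]}}

```text
clock: 7.75
tcp_pos: [0.4373, 0.159, 0.2152]
eef_rot: [-0.073, 0.705, 0.073, 0.701]
ft_force: [0.7, 0.5, -1.4]
width: 0.0311
```

```bash
python3 - <<'E'
from cell import bot,eyes
from h import *
import json
s=bot.read_state();show(s)
p=eyes.camera_params("wrist");im=eyes.snapshot("wrist")[:,:,::-1].copy()
cv2.imwrite("pics/w3.png",im)
json.dump({k:np.array(v).tolist() for k,v in p.items()},open("w3.json","w"))
E
```

```text
t7.75 tcp [0.4373 0.159  0.2152] F [ 0.7  0.5 -1.4] w0.0311 tooly yaw 101.9 x axis [-0.005  0.    -1.   ] q6 -0.00
```

View pics/w3.png

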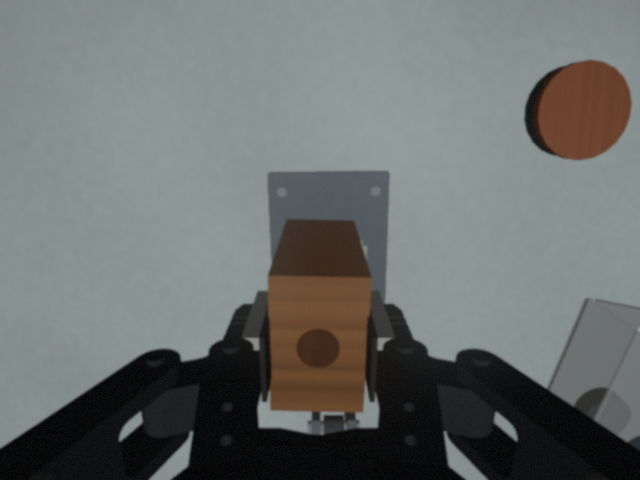

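The held block hides the pocket, but the plate's near corners show at (267,172) and (389,171). I'll shift sideways to see the pocket lips as well.

Emit:
{"api": "play_rows", "payload": {"steps": [{"dr":[0,0,0],"offset":[0,-30,-15],"hand":0},{"dr":[0,0,0],"offset":[0,-30,-10],"hand":0},{"dr":[0,0,0],"offset":[0,-20,0],"hand":0},{"dr":[0,0,0],"offset":[0,0,0],"hand":0},{"dr":[0,0,0],"offset":[0,0,0],"hand":0},{"dr":[0,0,0],"offset":[0,0,0],"hand":0},{"dr":[0,0,0],"offset":[0,0,0],"hand":0},{"dr":[0,0,0],"offset":[0,0,0],"hand":0},{"dr":[0,0,0],"offset":[0,0,0],"hand":0},{"dr":[0,0,0],"offset":[0,0,0],"hand":0}]}}

```text
clock: 9.05
tcp_pos: [0.429, 0.0761, 0.2154]
eef_rot: [-0.074, 0.705, 0.075, 0.702]
ft_force: [0.0, -0.2, -0.5]
width: 0.0312
```

```bash
python3 - <<'E'
from cell import bot,eyes
from h import *
import json
s=bot.read_state();show(s)
p=eyes.camera_params("wrist");im=eyes.snapshot("wrist")[:,:,::-1].copy()
cv2.imwrite("pics/w4.png",im)
json.dump({k:np.array(v).tolist() for k,v in p.items()},open("w4.json","w"))
cv2.imwrite("pics/w4z.png",cv2.resize(im[120:440,300:540],None,fx=2.4,fy=1.8*4/3,interpolation=cv2.INTER_CUBIC)[:600*2])
E
```

```text
t9.05 tcp [0.429  0.0761 0.2154] F [ 0.  -0.2 -0.5] w0.0312 tooly yaw 102.1 x axis [-0.005  0.001 -1.   ] q6 -0.19
```

View pics/w4.png

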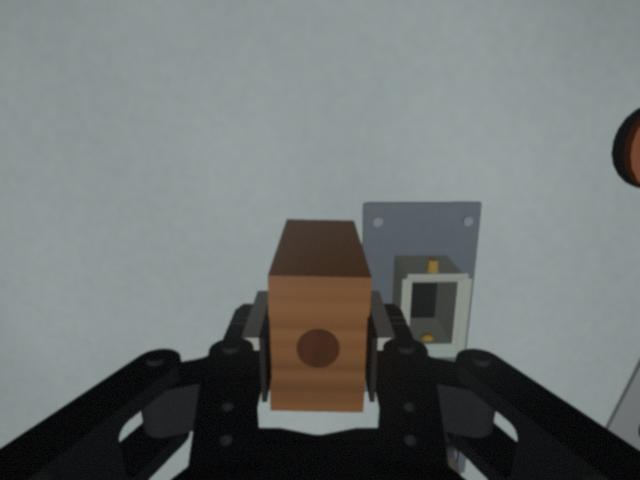

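```bash
python3 - <<'E'
import cv2
im=cv2.imread("pics/w4.png")
cv2.imwrite("pics/w4z.png",cv2.resize(im[190:370,350:500],(500,600),interpolation=cv2.INTER_CUBIC))
E
```

```text
(no output)
```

View pics/w4z.png

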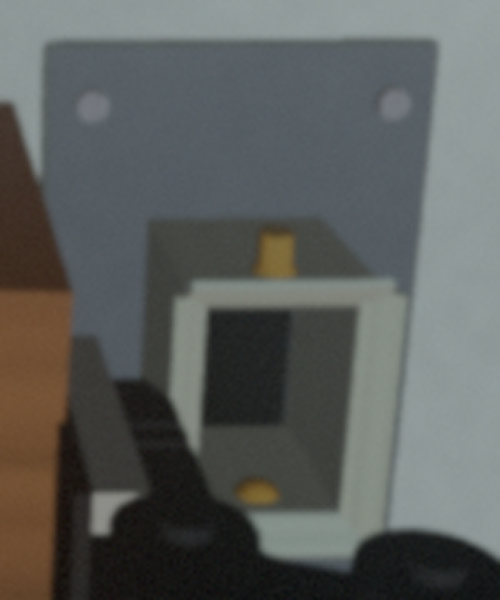

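```bash
python3 - <<'E'
from h import *
import json
p=json.load(open("w4.json"))
f=lambda q:(np.array(q,float)+.5)/(10/3)-.5+[350,190]
M=onplane(p,f([[210,308],[358,306],[338,510]]),.054);print("mouth",M.round(4))
e=M[1]-M[0];print(np.linalg.norm(e),np.degrees(np.arctan2(e[1],e[0])));e=M[2]-M[1];print(np.linalg.norm(e),np.degrees(np.arctan2(e[1],e[0])))
print("centre",(M[0]+M[2])/2)
P=onplane(p,f([[44,42],[438,40]]),.006);e=P[1]-P[0];yw=np.arctan2(e[1],e[0])-np.pi/2
print("plate",P.round(4),np.linalg.norm(e),np.degrees(yw)); ax=np.array([np.cos(yw),np.sin(yw),0]);print("axis",P.mean(0)+.0775*ax)
p3=json.load(open("w3.json"))
P=onplane(p3,[[267.5,171.5],[389.5,171]],.006);e=P[1]-P[0];yw=np.arctan2(e[1],e[0])-np.pi/2
print("plate3",P.round(4),np.linalg.norm(e),np.degrees(yw)); ax=np.array([np.cos(yw),np.sin(yw),0]);print("axis",P.mean(0)+.0775*ax)
# right plate edge for yaw
P=onplane(p,f([[438,40],[407,290]]),.006);e=P[1]-P[0];print(np.degrees(np.arctan2(e[1],e[0])))
# held block top in the w3 view
s=None
E
```

```text
mouth [[0.461  0.1561 0.054 ]
 [0.4536 0.1891 0.054 ]
 [0.5046 0.2005 0.054 ]]
0.03380437934497399 102.62840961919412
0.052309744572020984 12.58916087470055
centre [0.48279067 0.17833682 0.054     ]
plate [[0.4178 0.1121 0.006 ]
 [0.3964 0.2088 0.006 ]] 0.09904095595208329 12.469867678642721
axis [0.48276451 0.17722249 0.006     ]
plate3 [[0.4172 0.1131 0.006 ]
 [0.3965 0.21   0.006 ]] 0.09903918897584654 12.058174735053788
axis [0.48265946 0.17772559 0.006     ]
11.362581012069848
```

```bash
python3 - <<'E'
from cell import bot
from h import *
import json
p=json.load(open("w4.json"));s=bot.read_state();A=R.from_quat(s["eef_rot"])
W=onplane(p,[[270,276],[370,277],[364,411],[271,411]],s["tcp_pos"][2]+.008)
print((A.inv().apply(W-s["tcp_pos"])*1000).round(1),(A.inv().apply(W.mean(0)-s["tcp_pos"])*1000).round(1))
plan(s,[.4828,.1775,.215],102.3); plan(s,[.4828,.1775,.15],102.3)
E
```

```text
[[ -7.9 -15.  -24.1]
 [ -7.9  15.7 -23.8]
 [ -8.1  15.5  25.8]
 [ -8.1 -16.5  25.7]] [-8.  -0.1  0.9]
off mm [ 0.3 87.8 73.9] dr units [-0.04 -0.05 -0.03]
off mm [65.3 87.7 74.2] dr units [-0.04 -0.05 -0.03]
```

Emit:
{"api": "play_rows", "payload": {"steps": [{"dr":[0,0,0],"offset":[0,30,20],"hand":0},{"dr":[0,0,0],"offset":[0,30,25],"hand":0},{"dr":[0,0,0],"offset":[0,20,20],"hand":0},{"dr":[0,-0.05,0],"offset":[0,6,6],"hand":0},{"dr":[0,0,0],"offset":[10,0,0],"hand":0},{"dr":[0,0,0],"offset":[20,0,0],"hand":0},{"dr":[0,0,0],"offset":[15,0,0],"hand":0},{"dr":[0,0,0],"offset":[10,0,0],"hand":0},{"dr":[0,0,0],"offset":[0,0,0],"hand":0},{"dr":[0,0,0],"offset":[0,0,0],"hand":0}]}}

```text
clock: 10.35
tcp_pos: [0.4802, 0.1738, 0.157]
eef_rot: [-0.073, 0.704, 0.072, 0.703]
ft_force: [-0.3, 0.0, -1.7]
width: 0.0312
```

```bash
python3 - <<'E'
from cell import bot,eyes
from h import *
s=bot.read_state();show(s); plan(s,[.482,.1773,.140],102.3)
E
```

```text
t10.35 tcp [0.4802 0.1738 0.157 ] F [-0.3  0.  -1.7] w0.0312 tooly yaw 101.8 x axis [-0.002 -0.001 -1.   ] q6 0.01
off mm [17.   3.   2.5] dr units [-0.1  -0.02  0.01]
```

Emit:
{"api": "play_rows", "payload": {"steps": [{"dr":[-0.1,0,0],"offset":[0,3,2.5],"hand":0},{"dr":[0,0,0],"offset":[5,0,0],"hand":0},{"dr":[0,0,0],"offset":[5,0,0],"hand":0},{"dr":[0,0,0],"offset":[5,0,0],"hand":0},{"dr":[0,0,0],"offset":[3,0,0],"hand":0},{"dr":[0,0,0],"offset":[0,0,0],"hand":0},{"dr":[0,0,0],"offset":[0,0,0],"hand":0},{"dr":[0,0,0],"offset":[0,0,0],"hand":0},{"dr":[0,0,0],"offset":[0,0,0],"hand":0},{"dr":[0,0,0],"offset":[0,0,0],"hand":0}]}}

```text
clock: 11.6
tcp_pos: [0.4834, 0.1779, 0.1396]
eef_rot: [-0.076, 0.702, 0.076, 0.704]
ft_force: [-0.2, 0.0, -1.4]
width: 0.0308
```

```bash
python3 - <<'E'
from cell import bot,eyes
from h import *
s=bot.read_state();show(s); plan(s,[.482,.1773,.140],102.3)
for n,(x,y,w,h) in (("side",(250,120,100,110)),("top",(145,200,100,110))):
    im=eyes.snapshot(n)[:,:,::-1]
    cv2.imwrite(f"pics/{n}5.png",cv2.resize(im[y:y+h,x:x+w],None,fx=5,fy=5,interpolation=cv2.INTER_CUBIC))
E
```

```text
t11.60 tcp [0.4834 0.1779 0.1396] F [-0.2  0.  -1.4] w0.0308 tooly yaw 102.3 x axis [ 0.002 -0.    -1.   ] q6 0.01
off mm [-0.4 -0.3 -1.5] dr units [0.01 0.02 0.  ]
```

View pics/side5.png

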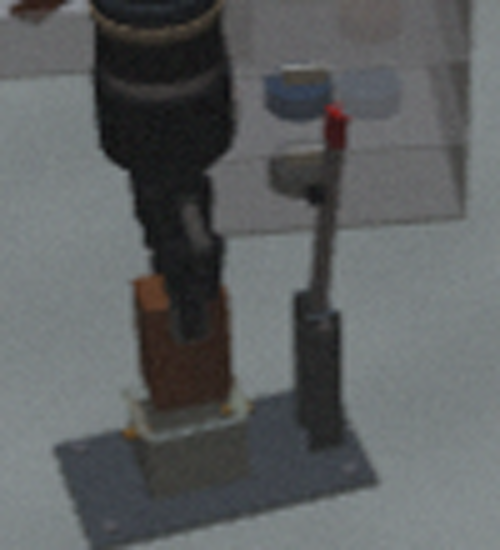

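View pics/top5.png

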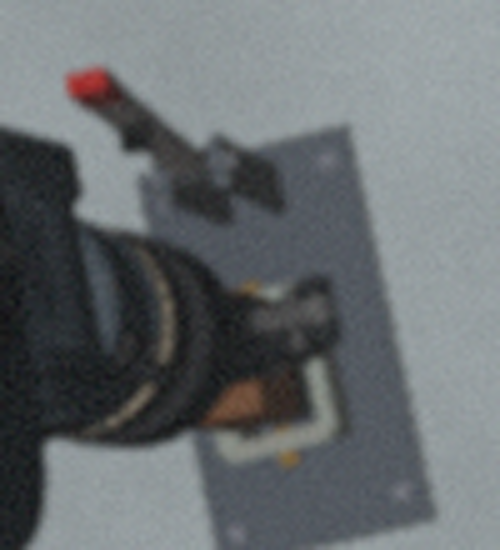

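The block hangs over the middle of the pocket in both views. I'll nudge it back 1.5 mm and lower it to just above the catches, watching the forces.

Emit:
{"api": "play_rows", "payload": {"steps": [{"dr":[0,0,0],"offset":[0,0,-1.5],"hand":0},{"dr":[0,0,0],"offset":[3,0,0],"hand":0},{"dr":[0,0,0],"offset":[3,0,0],"hand":0},{"dr":[0,0,0],"offset":[3,0,0],"hand":0},{"dr":[0,0,0],"offset":[3,0,0],"hand":0},{"dr":[0,0,0],"offset":[3,0,0],"hand":0},{"dr":[0,0,0],"offset":[3,0,0],"hand":0},{"dr":[0,0,0],"offset":[0,0,0],"hand":0},{"dr":[0,0,0],"offset":[0,0,0],"hand":0},{"dr":[0,0,0],"offset":[0,0,0],"hand":0}]}}

```text
clock: 12.95
tcp_pos: [0.4816, 0.1775, 0.12]
eef_rot: [-0.076, 0.703, 0.076, 0.703]
ft_force: [0.1, -0.6, -1.5]
width: 0.031
```

```bash
python3 - <<'E'
from cell import bot,eyes
from h import *
s=bot.read_state();show(s); plan(s,[.482,.1773,.116],102.3); print(s["wrist_torque"])
E
```

```text
t12.95 tcp [0.4816 0.1775 0.12  ] F [ 0.1 -0.6 -1.5] w0.0310 tooly yaw 102.3 x axis [ 0.001 -0.    -1.   ] q6 0.01
off mm [ 4.  -0.3  0.3] dr units [0.01 0.01 0.  ]
[ 0.00363114  0.00032267 -0.00150391]
```

Emit:
{"api": "play_rows", "payload": {"steps": [{"dr":[0,0,0],"offset":[2,0,0],"hand":0},{"dr":[0,0,0],"offset":[2,0,0],"hand":0},{"dr":[0,0,0],"offset":[2,0,0],"hand":0},{"dr":[0,0,0],"offset":[2,0,0],"hand":0},{"dr":[0,0,0],"offset":[1,0,0],"hand":0},{"dr":[0,0,0],"offset":[1,0,0],"hand":0},{"dr":[0,0,0],"offset":[1,0,0],"hand":0},{"dr":[0,0,0],"offset":[1,0,0],"hand":0},{"dr":[0,0,0],"offset":[1,0,0],"hand":0},{"dr":[0,0,0],"offset":[1,0,0],"hand":0}]}}

```text
clock: 14.2
tcp_pos: [0.4829, 0.1778, 0.1095]
eef_rot: [-0.076, 0.701, 0.076, 0.705]
ft_force: [-1.3, -0.7, 4.8]
width: 0.0314
```

```bash
python3 - <<'E'
from cell import bot,eyes
from h import *
s=bot.read_state();show(s); plan(s,[.482,.1773,.106],102.3); print(s["wrist_torque"])
E
```

```text
t14.20 tcp [0.4829 0.1778 0.1095] F [-1.3 -0.7  4.8] w0.0314 tooly yaw 102.4 x axis [ 0.006  0.001 -1.   ] q6 0.01
off mm [ 3.5 -0.3 -1. ] dr units [0.01 0.06 0.01]
[-0.0759748   0.44156697  0.03440073]
```

Emit:
{"api": "play_rows", "payload": {"steps": [{"dr":[0,0.05,0],"offset":[1,0,-0.5],"hand":0},{"dr":[0,0,0],"offset":[1,0,-0.2],"hand":0},{"dr":[0,0,0],"offset":[1,0,0],"hand":0},{"dr":[0,0,0],"offset":[1,0,0],"hand":0},{"dr":[0,0,0],"offset":[1,0,0],"hand":0},{"dr":[0,0,0],"offset":[1,0,0],"hand":0},{"dr":[0,0,0],"offset":[1,0,0],"hand":0},{"dr":[0,0,0],"offset":[1,0,0],"hand":0},{"dr":[0,0,0],"offset":[1,0,0],"hand":0},{"dr":[0,0,0],"offset":[0,0,0],"hand":0}]}}

```text
clock: 15.45
tcp_pos: [0.4823, 0.1777, 0.0981]
eef_rot: [-0.076, 0.703, 0.076, 0.703]
ft_force: [-0.4, -0.9, 0.4]
width: 0.0309
```

```bash
python3 - <<'E'
from cell import bot,eyes
from h import *
s=bot.read_state();show(s); plan(s,[.482,.1773,.106],102.3); print(s["wrist_torque"])
E
```

```text
t15.45 tcp [0.4823 0.1777 0.0981] F [-0.4 -0.9  0.4] w0.0309 tooly yaw 102.4 x axis [ 0. -0. -1.] q6 0.01
off mm [-7.9 -0.3 -0.4] dr units [0.01 0.   0.  ]
[-0.01725816  0.09520324 -0.00349792]
```

Emit:
{"api": "play_rows", "payload": {"steps": [{"dr":[0,0,0],"offset":[0.5,0,0],"hand":0},{"dr":[0,0,0],"offset":[0.5,0,0],"hand":0},{"dr":[0,0,0],"offset":[0.5,0,0],"hand":0},{"dr":[0,0,0],"offset":[0.5,0,0],"hand":0},{"dr":[0,0,0],"offset":[0.5,0,0],"hand":0},{"dr":[0,0,0],"offset":[0.5,0,0],"hand":0},{"dr":[0,0,0],"offset":[0.5,0,0],"hand":0},{"dr":[0,0,0],"offset":[0.5,0,0],"hand":0},{"dr":[0,0,0],"offset":[0.5,0,0],"hand":0},{"dr":[0,0,0],"offset":[0.5,0,0],"hand":0}]}}

```text
clock: 16.7
tcp_pos: [0.4824, 0.1777, 0.0976]
eef_rot: [-0.076, 0.702, 0.076, 0.704]
ft_force: [-1.5, -0.1, 5.8]
width: 0.0312
```

```bash
python3 - <<'E'
from cell import bot,eyes
from h import *
s=bot.read_state();show(s); plan(s,[.482,.1773,.106],102.3); print(s["wrist_torque"])
E
```

```text
t16.70 tcp [0.4824 0.1777 0.0976] F [-1.5 -0.1  5.8] w0.0312 tooly yaw 102.4 x axis [ 0.003 -0.    -1.   ] q6 0.01
off mm [-8.4 -0.3 -0.5] dr units [0.01 0.03 0.01]
[-0.1341347   0.46307911 -0.02075108]
```

Stopped hard at z=0.0976 with about 7 N, so the block's underside is near 25.6 mm, at the high end of the pad's range. I'll press harder to tell the seat from friction.

Emit:
{"api": "play_rows", "payload": {"steps": [{"dr":[0,0,0],"offset":[0.7,0,0],"hand":0},{"dr":[0,0,0],"offset":[0.8,0,0],"hand":0},{"dr":[0,0,0],"offset":[0.9,0,0],"hand":0},{"dr":[0,0,0],"offset":[0.9,0,0],"hand":0},{"dr":[0,0,0],"offset":[0.9,0,0],"hand":0},{"dr":[0,0,0],"offset":[0.9,0,0],"hand":0},{"dr":[0,0,0],"offset":[0.9,0,0],"hand":0},{"dr":[0,0,0],"offset":[0.9,0,0],"hand":0},{"dr":[0,0,0],"offset":[0.9,0,0],"hand":0},{"dr":[0,0,0],"offset":[0.9,0,0],"hand":0}]}}

```text
clock: 17.95
tcp_pos: [0.4823, 0.1778, 0.0975]
eef_rot: [-0.076, 0.701, 0.076, 0.705]
ft_force: [-2.2, -0.9, 7.4]
width: 0.0313
```

```bash
python3 - <<'E'
from cell import bot,eyes
from h import *
s=bot.read_state();show(s); plan(s,[.482,.1773,.0976],102.3); print(s["wrist_torque"])
im=eyes.snapshot("wrist")[:,:,::-1];cv2.imwrite("pics/w6.png",im)
x,y,w,h=250,120,100,110
cv2.imwrite("pics/side6.png",cv2.resize(eyes.snapshot("side")[y:y+h,x:x+w,::-1],None,fx=5,fy=5,interpolation=cv2.INTER_CUBIC))
E
```

```text
t17.95 tcp [0.4823 0.1778 0.0975] F [-2.2 -0.9  7.4] w0.0313 tooly yaw 102.4 x axis [ 0.006 -0.    -1.   ] q6 0.01
off mm [-0.1 -0.4 -0.4] dr units [0.02 0.07 0.02]
[-0.2041454   0.6312479  -0.06993364]
```

View pics/w6.png

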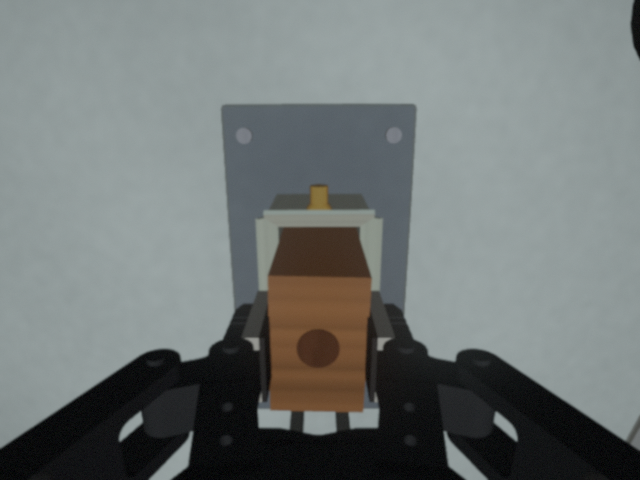

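View pics/side6.png

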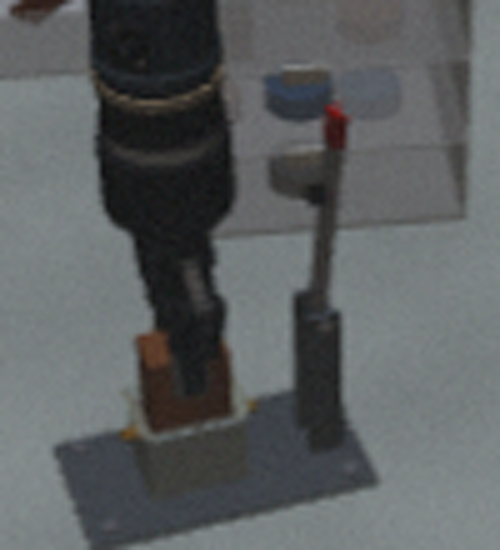

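Emit:
{"api": "play_rows", "payload": {"steps": [{"dr":[0,0.05,0],"offset":[1.1,0,-0.3],"hand":0},{"dr":[0,0.03,0],"offset":[1.2,0,-0.2],"hand":0},{"dr":[0,0.03,0],"offset":[1.3,0,-0.2],"hand":0},{"dr":[0,0.03,0],"offset":[1.3,0,-0.2],"hand":0},{"dr":[0,0.03,0],"offset":[1.3,0,-0.2],"hand":0},{"dr":[0,0.03,0],"offset":[1.3,0,-0.2],"hand":0},{"dr":[0,0.03,0],"offset":[1.3,0,-0.2],"hand":0},{"dr":[0,0.03,0],"offset":[1.3,0,-0.2],"hand":0},{"dr":[0,0.03,0],"offset":[1.3,0,-0.2],"hand":0},{"dr":[0,0.03,0],"offset":[1.3,0,-0.2],"hand":0}]}}

```text
clock: 19.3
tcp_pos: [0.4832, 0.178, 0.0975]
eef_rot: [-0.078, 0.707, 0.075, 0.699]
ft_force: [-3.5, -1.4, 9.2]
width: 0.0309
```

```bash
python3 - <<'E'
from cell import bot,eyes
from h import *
s=bot.read_state();show(s); plan(s,[.482,.1773,.0976],102.3); print(s["wrist_torque"])
E
```

```text
t19.30 tcp [0.4832 0.178  0.0975] F [-3.5 -1.4  9.2] w0.0309 tooly yaw 102.4 x axis [-0.01  -0.004 -1.   ] q6 0.01
off mm [-0.1 -0.4 -1.4] dr units [ 0.02 -0.13  0.02]
[-0.1788051   0.51304603  0.00373082]
```

Emit:
{"api": "play_rows", "payload": {"steps": [{"dr":[0,-0.08,0],"offset":[1.2,0,-0.8],"hand":0},{"dr":[0,-0.05,0],"offset":[1.4,0,-0.4],"hand":0},{"dr":[0,0,0],"offset":[1.6,0,-0.2],"hand":0},{"dr":[0,0,0],"offset":[1.7,0,0],"hand":0},{"dr":[0,0,0],"offset":[1.8,0,0],"hand":0},{"dr":[0,0,0],"offset":[1.8,0,0],"hand":0},{"dr":[0,0,0],"offset":[1.8,0,0],"hand":0},{"dr":[0,0,0],"offset":[1.8,0,0],"hand":0},{"dr":[0,0,0],"offset":[1.8,0,0],"hand":0},{"dr":[0,0,0],"offset":[1.8,0,0],"hand":0}]}}

```text
clock: 20.55
tcp_pos: [0.4824, 0.1779, 0.0973]
eef_rot: [-0.077, 0.7, 0.076, 0.706]
ft_force: [-3.4, -0.8, 11.0]
width: 0.031
```

```bash
python3 - <<'E'
from cell import bot,eyes
from h import *
s=bot.read_state();show(s); plan(s,[.482,.1773,.0976],102.3); print(s["wrist_torque"])
E
```

```text
t20.55 tcp [0.4824 0.1779 0.0973] F [-3.4 -0.8 11. ] w0.0310 tooly yaw 102.4 x axis [ 0.009 -0.001 -1.   ] q6 0.01
off mm [-0.3 -0.5 -0.5] dr units [0.02 0.09 0.03]
[-0.34869023  1.2069426  -0.06355622]
```

Net is now about 12.4 N and the give is 0.2 mm, which fits the pad's stiffness. One firmer press will allow for the catch friction.

Emit:
{"api": "play_rows", "payload": {"steps": [{"dr":[0,0.04,0],"offset":[2.0,0,-0.4],"hand":0},{"dr":[0,0.02,0],"offset":[2.3,0,-0.2],"hand":0},{"dr":[0,0,0],"offset":[2.4,0,-0.1],"hand":0},{"dr":[0,0,0],"offset":[2.5,0,-0.1],"hand":0},{"dr":[0,0,0],"offset":[2.5,0,0],"hand":0},{"dr":[0,0,0],"offset":[2.5,0,0],"hand":0},{"dr":[0,0,0],"offset":[2.5,0,0],"hand":0},{"dr":[0,0,0],"offset":[2.5,0,0],"hand":0},{"dr":[0,0,0],"offset":[2.5,0,0],"hand":0},{"dr":[0,0,0],"offset":[2.5,0,0],"hand":0}]}}

```text
clock: 21.8
tcp_pos: [0.4822, 0.178, 0.0972]
eef_rot: [-0.078, 0.698, 0.076, 0.708]
ft_force: [-4.3, -0.9, 13.8]
width: 0.0312
```

```bash
python3 - <<'E'
from cell import bot,eyes
from h import *
s=bot.read_state();show(s); plan(s,[.482,.1773,.0976],102.3); print(s["wrist_torque"])
E
```

```text
t21.80 tcp [0.4822 0.178  0.0972] F [-4.3 -0.9 13.8] w0.0312 tooly yaw 102.4 x axis [ 0.013 -0.001 -1.   ] q6 0.01
off mm [-0.4 -0.7 -0.4] dr units [0.03 0.15 0.05]
[-0.34414099  1.42372759 -0.01786306]
```

Pressing with about 15 N net, z=0.0972, a hard stop with pad-like give, so the block is seated. I'll relax, open the fingers and lift.

Emit:
{"api": "play_rows", "payload": {"steps": [{"dr":[0,0.1,0],"offset":[0,0,0],"hand":0},{"dr":[0,0.03,0],"offset":[0,0,0],"hand":0},{"dr":[0,0,0],"offset":[0,0,0],"hand":80},{"dr":[0,0,0],"offset":[0,0,0],"hand":80},{"dr":[0,0,0],"offset":[0,0,0],"hand":80},{"dr":[0,0,0],"offset":[-5,0,0],"hand":80},{"dr":[0,0,0],"offset":[-30,0,0],"hand":80},{"dr":[0,0,0],"offset":[-40,0,0],"hand":80},{"dr":[0,0,0],"offset":[-40,0,0],"hand":80},{"dr":[0,0,0],"offset":[-40,0,-20],"hand":80}]}}

```text
clock: 23.05
tcp_pos: [0.4599, 0.1736, 0.2502]
eef_rot: [-0.078, 0.706, 0.075, 0.699]
ft_force: [-0.3, -1.3, -0.9]
width: 0.0684
```

```bash
python3 - <<'E'
from cell import bot,eyes
from h import *
import json
s=bot.read_state();show(s); plan(s,[.44,.1685,.30],102.3)
p=eyes.camera_params("wrist");im=eyes.snapshot("wrist")[:,:,::-1];cv2.imwrite("pics/w7.png",im)
json.dump({k:np.array(v).tolist() for k,v in p.items()},open("w7.json","w"))
x,y,w,h=250,120,100,110
cv2.imwrite("pics/side7.png",cv2.resize(eyes.snapshot("side")[y:y+h,x:x+w,::-1],None,fx=5,fy=5,interpolation=cv2.INTER_CUBIC))
E
```

```text
t23.05 tcp [0.4599 0.1736 0.2502] F [-0.3 -1.3 -0.9] w0.0684 tooly yaw 102.4 x axis [-0.009 -0.006 -1.   ] q6 0.01
off mm [-49.6  -0.9 -21. ] dr units [ 0.02 -0.12  0.05]
```

View pics/w7.png

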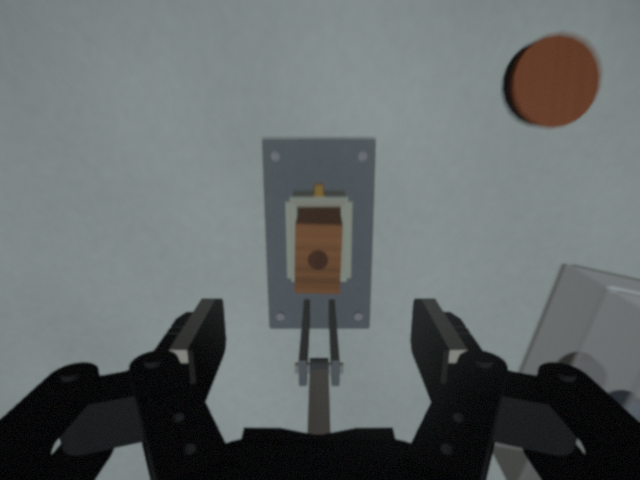

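View pics/side7.png

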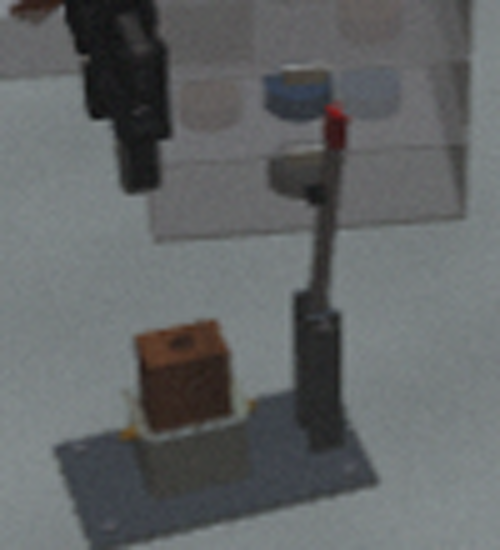

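The block stands upright in the pocket, with its dot at (318,260) in the wrist view and (286,189) in the side view. I'll check its height by crossing the two rays.

```bash
python3 - <<'E'
from cell import bot,eyes
from h import *
import json
p=json.load(open("w7.json"));S=eyes.camera_params("side");s=bot.read_state()
uv=[[250+181.5/5-.4,120+343.5/5-.4]]
print("dot",cross(p,[[318,260]],S,uv))
print(onplane(p,[[318,260]],.1053),onplane(S,uv,.1053))
H=np.array([.5658,.1956]);ax=np.array([np.cos(np.radians(12.3)),np.sin(np.radians(12.3))])
X=.4828+.130*ax[0],.1775+.130*ax[1];print(X)
plan(s,[*(np.array([.4828,.1775])+.0*ax),.305],102.3)
plan(s,[*X,.305],102.3)
E
```

```text
dot (array([0.48340162, 0.17791643, 0.10375836]), np.float64(0.0002585359292359))
[[0.4830129 0.1778439 0.1053   ]] [[0.48326656 0.17595989 0.1053    ]]
(np.float64(0.6098159246765843), np.float64(0.20519395021574693))
off mm [-49.5  -1.6  22.2] dr units [ 0.03 -0.01  0.05]
off mm [-49.6  -1.9 152.2] dr units [ 0.03 -0.01  0.05]
```

Emit:
{"api": "play_rows", "payload": {"steps": [{"dr":[0,0,0],"offset":[-30,0,0],"hand":0},{"dr":[0,0,0],"offset":[-28,0,5],"hand":0},{"dr":[0,0,0],"offset":[0,0,30],"hand":0},{"dr":[0,0,0],"offset":[0,0,35],"hand":0},{"dr":[0,0,0],"offset":[0,0,35],"hand":0},{"dr":[0,0,0],"offset":[0,0,35],"hand":0},{"dr":[0,0,0],"offset":[0,0,15],"hand":0},{"dr":[0,0,0],"offset":[0,0,0],"hand":0},{"dr":[0,0,0],"offset":[0,0,0],"hand":0},{"dr":[0,0,0],"offset":[0,0,0],"hand":0}]}}

```text
clock: 24.4
tcp_pos: [0.6161, 0.2087, 0.3131]
eef_rot: [-0.078, 0.703, 0.075, 0.703]
ft_force: [0.4, 0.2, 0.2]
width: -0.0003
```

```bash
python3 - <<'E'
from cell import bot,eyes
from h import *
s=bot.read_state();show(s); plan(s,[.610,.2052,.238],102.3)
x,y,w,h=250,100,120,130
cv2.imwrite("pics/side8.png",cv2.resize(eyes.snapshot("side")[y:y+h,x:x+w,::-1],None,fx=4,fy=4,interpolation=cv2.INTER_CUBIC))
E
```

```text
t24.40 tcp [0.6161 0.2087 0.3131] F [0.4 0.2 0.2] w-0.0003 tooly yaw 102.5 x axis [ 0.    -0.004 -1.   ] q6 0.01
off mm [75.1 -1.8 -6.6] dr units [ 0.03 -0.01  0.05]
```

View pics/side8.png

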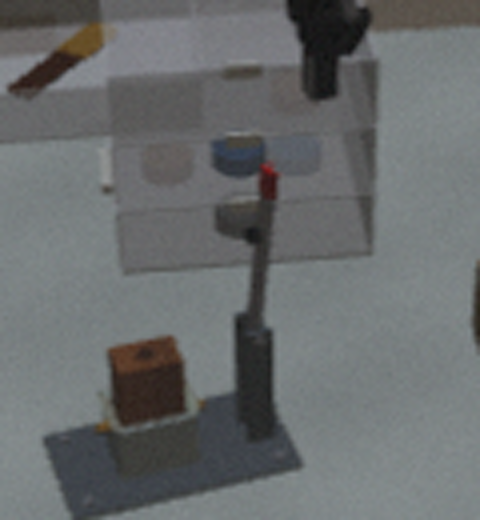

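Emit:
{"api": "play_rows", "payload": {"steps": [{"dr":[0,0,0],"offset":[20,-1,0],"hand":0},{"dr":[0,0,0],"offset":[30,-1,0],"hand":0},{"dr":[0,0,0],"offset":[20,0,0],"hand":0},{"dr":[0,0,0],"offset":[6,0,0],"hand":0},{"dr":[0,0,0],"offset":[0,0,-10],"hand":0},{"dr":[0,0,0],"offset":[0,0,-10],"hand":0},{"dr":[0,0,0],"offset":[0,0,-10],"hand":0},{"dr":[0,0,0],"offset":[0,0,-10],"hand":0},{"dr":[0,0,0],"offset":[0,0,-8],"hand":0},{"dr":[0,0,0],"offset":[0,0,0],"hand":0}]}}

```text
clock: 25.7
tcp_pos: [0.5665, 0.1958, 0.2425]
eef_rot: [-0.078, 0.699, 0.076, 0.707]
ft_force: [-0.1, -0.3, -0.7]
width: 0.0
```

```bash
cat >> h.py <<'E'
AX=np.array([np.cos(np.radians(12.3)),np.sin(np.radians(12.3))])
def hold(s):
    d=s["tcp_pos"][:2]-[.4828,.1775]; print("holder x %.1f y %.1f z %.1f"%(1000*d@AX,1000*(d@[-AX[1],AX[0]]),1000*s["tcp_pos"][2]))
E
python3 - <<'E'
from cell import bot,eyes
from h import *
s=bot.read_state();show(s); hold(s)
x,y,w,h=250,100,120,130
cv2.imwrite("pics/side9.png",cv2.resize(eyes.snapshot("side")[y:y+h,x:x+w,::-1],None,fx=4,fy=4,interpolation=cv2.INTER_CUBIC))
E
```

```text
t25.70 tcp [0.5665 0.1958 0.2425] F [-0.1 -0.3 -0.7] w0.0000 tooly yaw 102.5 x axis [ 0.013 -0.001 -1.   ] q6 0.00
holder x 85.6 y 0.0 z 242.5
```

View pics/side9.png

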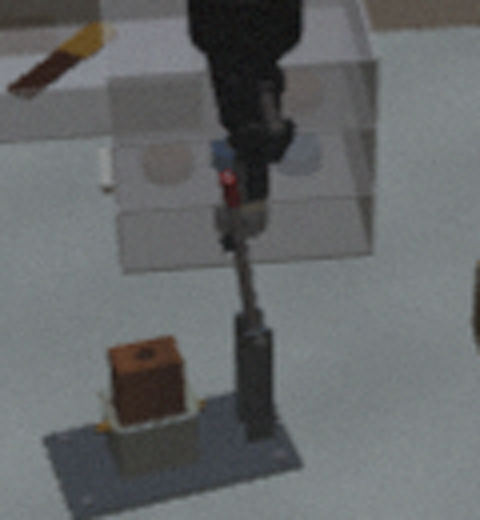

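Emit:
{"api": "play_rows", "payload": {"steps": [{"dr":[0,0.1,0],"offset":[5,0,-13],"hand":0},{"dr":[0,0.05,0],"offset":[5,0,-13],"hand":0},{"dr":[0,0,0],"offset":[5,0,-10],"hand":0},{"dr":[0,0,0],"offset":[5,0,-10],"hand":0},{"dr":[0,0,0],"offset":[7,0,-9],"hand":0},{"dr":[0,0,0],"offset":[7,0,-9],"hand":0},{"dr":[0,0,0],"offset":[8,0,-8],"hand":0},{"dr":[0,0,0],"offset":[8,0,-7],"hand":0},{"dr":[0,0,0],"offset":[0,0,0],"hand":0},{"dr":[0,0,0],"offset":[0,0,0],"hand":0}]}}

```text
clock: 27.0
tcp_pos: [0.4921, 0.1789, 0.1941]
eef_rot: [-0.078, 0.7, 0.076, 0.706]
ft_force: [0.2, -0.6, 0.2]
width: -0.0003
```

```bash
python3 - <<'E'
from cell import bot,eyes
from h import *
s=bot.read_state();show(s); hold(s);plan(s,s["tcp_pos"],102.3)
x,y,w,h=250,100,120,130
cv2.imwrite("pics/side10.png",cv2.resize(eyes.snapshot("side")[y:y+h,x:x+w,::-1],None,fx=4,fy=4,interpolation=cv2.INTER_CUBIC))
E
```

```text
t27.00 tcp [0.4921 0.1789 0.1941] F [ 0.2 -0.6  0.2] w-0.0003 tooly yaw 102.5 x axis [ 0.009 -0.002 -1.   ] q6 0.01
holder x 9.4 y -0.6 z 194.1
off mm [0. 0. 0.] dr units [0.03 0.1  0.04]
```

View pics/side10.png

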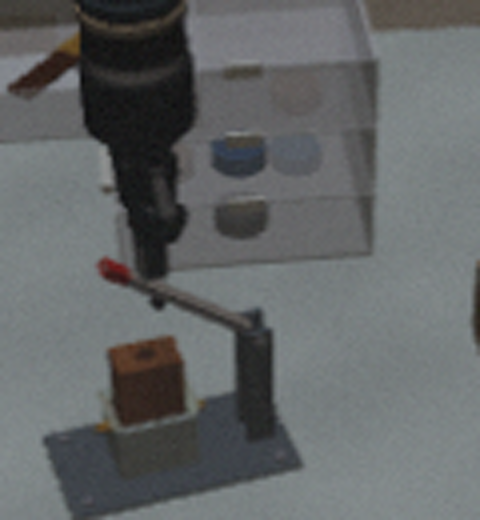

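Emit:
{"api": "play_rows", "payload": {"steps": [{"dr":[0,0.1,0],"offset":[4,0,-5],"hand":0},{"dr":[0,0,0],"offset":[5,0,-4],"hand":0},{"dr":[0,0,0],"offset":[5,0,-4],"hand":0},{"dr":[0,0,0],"offset":[5,0,-3],"hand":0},{"dr":[0,0,0],"offset":[5,0,-3],"hand":0},{"dr":[0,0,0],"offset":[5,0,-2],"hand":0},{"dr":[0,0,0],"offset":[4,0,-1],"hand":0},{"dr":[0,0,0],"offset":[3,0,0],"hand":0},{"dr":[0,0,0],"offset":[2,0,0],"hand":0},{"dr":[0,0,0],"offset":[0,0,0],"hand":0}]}}

```text
clock: 28.3
tcp_pos: [0.4695, 0.1738, 0.1536]
eef_rot: [-0.078, 0.703, 0.075, 0.703]
ft_force: [-0.4, 0.3, 0.4]
width: 0.0001
```

```bash
python3 - <<'E'
from cell import bot,eyes
from h import *
s=bot.read_state();show(s); hold(s);plan(s,s["tcp_pos"],102.3)
x,y,w,h=250,100,120,130
cv2.imwrite("pics/side11.png",cv2.resize(eyes.snapshot("side")[y:y+h,x:x+w,::-1],None,fx=4,fy=4,interpolation=cv2.INTER_CUBIC))
E
```

```text
t28.30 tcp [0.4695 0.1738 0.1536] F [-0.4  0.3  0.4] w0.0001 tooly yaw 102.5 x axis [-0.    -0.004 -1.   ] q6 0.01
holder x -13.8 y -0.8 z 153.6
off mm [0. 0. 0.] dr units [ 0.03 -0.01  0.04]
```

View pics/side11.png

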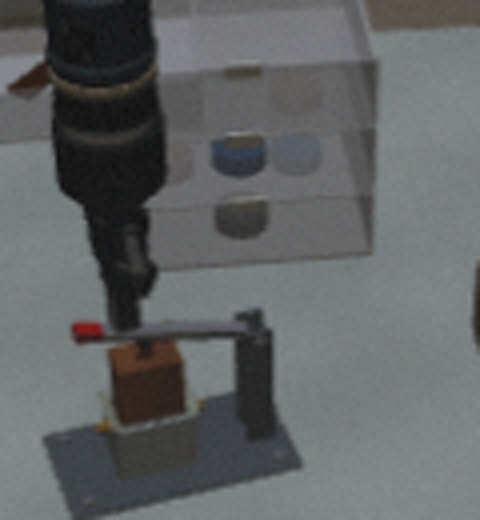

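The bar is almost down, with its foot just above the block top. I'll press in small steps until I feel it.

Emit:
{"api": "play_rows", "payload": {"steps": [{"dr":[0,0,0],"offset":[1.5,0,0],"hand":0},{"dr":[0,0,0],"offset":[1.5,0,0],"hand":0},{"dr":[0,0,0],"offset":[1.5,0,0],"hand":0},{"dr":[0,0,0],"offset":[1.2,0,0],"hand":0},{"dr":[0,0,0],"offset":[1,0,0],"hand":0},{"dr":[0,0,0],"offset":[1,0,0],"hand":0},{"dr":[0,0,0],"offset":[1,0,0],"hand":0},{"dr":[0,0,0],"offset":[1,0,0],"hand":0},{"dr":[0,0,0],"offset":[1,0,0],"hand":0},{"dr":[0,0,0],"offset":[1,0,0],"hand":0}]}}

```text
clock: 29.6
tcp_pos: [0.4696, 0.1738, 0.1419]
eef_rot: [-0.078, 0.703, 0.075, 0.703]
ft_force: [-1.7, -1.1, 3.5]
width: -0.0003
```

```bash
python3 - <<'E'
from cell import bot,eyes
from h import *
s=bot.read_state();show(s); hold(s)
E
```

```text
t29.60 tcp [0.4696 0.1738 0.1419] F [-1.7 -1.1  3.5] w-0.0003 tooly yaw 102.5 x axis [ 0.    -0.004 -1.   ] q6 0.01
holder x -13.7 y -0.8 z 141.9
```

Emit:
{"api": "play_rows", "payload": {"steps": [{"dr":[0,0,0],"offset":[1,0,0],"hand":0},{"dr":[0,0,0],"offset":[1,0,0],"hand":0},{"dr":[0,0,0],"offset":[1,0,0],"hand":0},{"dr":[0,0,0],"offset":[1,0,0],"hand":0},{"dr":[0,0,0],"offset":[1,0,0],"hand":0},{"dr":[0,0,0],"offset":[1,0,0],"hand":0},{"dr":[0,0,0],"offset":[1,0,0],"hand":0},{"dr":[0,0,0],"offset":[1,0,0],"hand":0},{"dr":[0,0,0],"offset":[1,0,0],"hand":0},{"dr":[0,0,0],"offset":[1,0,0],"hand":0}]}}

```text
clock: 30.85
tcp_pos: [0.4694, 0.1738, 0.1416]
eef_rot: [-0.078, 0.701, 0.076, 0.705]
ft_force: [-1.6, -0.0, 4.6]
width: 0.0005
```

```bash
python3 - <<'E'
from cell import bot,eyes
from h import *
s=bot.read_state();show(s); hold(s)
E
```

```text
t30.85 tcp [0.4694 0.1738 0.1416] F [-1.6 -0.   4.6] w0.0005 tooly yaw 102.5 x axis [ 0.006 -0.003 -1.   ] q6 0.01
holder x -13.9 y -0.8 z 141.6
```

The bar is stopped firmly: 10 more 1 mm pushes moved it only 0.3 mm. I'll lift straight off.

Emit:
{"api": "play_rows", "payload": {"steps": [{"dr":[0,0,0],"offset":[-2,0,0],"hand":0},{"dr":[0,0,0],"offset":[-10,0,0],"hand":0},{"dr":[0,0,0],"offset":[-30,0,0],"hand":0},{"dr":[0,0,0],"offset":[-40,0,0],"hand":0},{"dr":[0,0,0],"offset":[-30,0,-40],"hand":0},{"dr":[0,0,0],"offset":[0,0,-40],"hand":0},{"dr":[0,0,0],"offset":[0,0,-30],"hand":0},{"dr":[0,0,0],"offset":[0,0,0],"hand":0},{"dr":[0,0,0],"offset":[0,0,0],"hand":0},{"dr":[0,0,0],"offset":[0,0,0],"hand":0}]}}

```text
clock: 32.1
tcp_pos: [0.3621, 0.1502, 0.2584]
eef_rot: [-0.078, 0.699, 0.076, 0.707]
ft_force: [0.2, 0.1, 0.0]
width: -0.0003
```

```bash
python3 - <<'E'
from cell import bot,eyes
from h import *
s=bot.read_state();show(s)
a=eyes.snapshot("side")[:,:,::-1];b=eyes.snapshot("top")[:,:,::-1]
z=[cv2.resize(a[120:230,250:350],(400,440),interpolation=cv2.INTER_CUBIC),cv2.resize(b[200:310,145:245],(400,440),interpolation=cv2.INTER_CUBIC)]
cv2.imwrite("pics/end.png",np.hstack(z))
b0=cv2.imread("pics/top0.png")
d=cv2.absdiff(b,b0).max(2); 
for n,(x,y) in dict(jar=(306,155),bottle=(438,177),brush=(490,260),tin=(129,350)).items(): print(n,d[y-20:y+20,x-20:x+20].max())
E
```

```text
t32.10 tcp [0.3621 0.1502 0.2584] F [0.2 0.1 0. ] w-0.0003 tooly yaw 102.4 x axis [ 0.011 -0.002 -1.   ] q6 0.01
jar 18
bottle 18
brush 19
tin 135
```

View pics/end.png

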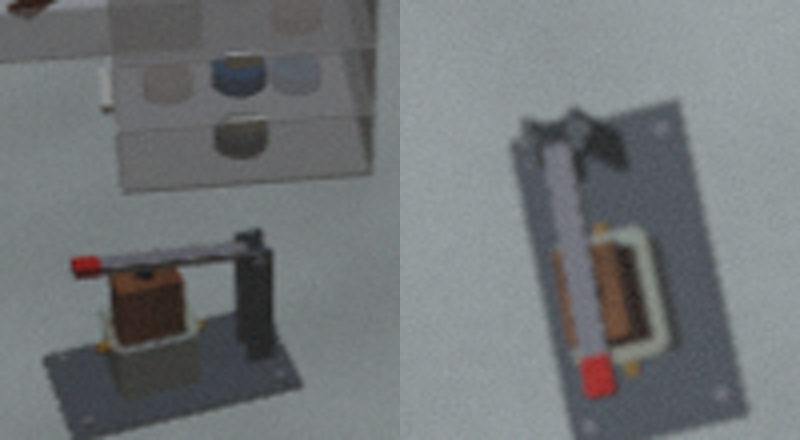

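The foot is on the block top. The tin region changed in the top view, probably because the arm covers it, so I'll check that in the side view and measure the bar angle.

```bash
python3 - <<'E'
from cell import bot,eyes
from h import *
T=eyes.camera_params("top");S=eyes.camera_params("side")
X,e=cross(T,[[145+200/4-.4,200+377/4-.4]],S,[[250+87/4-.4,120+266/4-.4]]);print(X,e,"angle",np.arcsin((X[2]-.1065)/.13))
a=eyes.snapshot("side")[:,:,::-1];a0=cv2.imread("pics/side0.png")
print("tin side diff",cv2.absdiff(a,a0)[165:200,218:255].max())
cv2.imwrite("pics/end2.png",cv2.resize(np.hstack([eyes.snapshot("top")[280:420,60:240,::-1],a[130:270,180:360]]),None,fx=2,fy=2))
E
```

```text
[0.43988065 0.16820943 0.12420356] 0.0029851512845799444 angle 0.13660568548186017
tin side diff 12
```

View pics/end2.png

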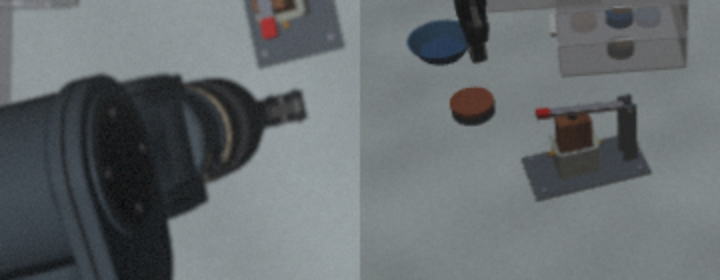

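The tin is unmoved in the side view; the arm was covering it in the top view. The bar angle is about 0.137 rad against an expected 0.127, and the robot is clear of everything.

```bash
python3 - <<'E'
from cell import ticket
print(ticket.hand_in())
E
```

```text
the job is handed in; nothing more can be done
None
```

The cedar block is seated in the pocket with the clamp closed on it, and the job is handed in at about 32 s. No verdict was reported.

- **Seating:** I gripped the block across its 32 mm width and lowered it into the pocket. I pushed it past the catches with about 6 N, the largest force I read there. It stopped hard with its underside about 25 mm above the table, near the top of the pad's range. Pressing then rose to about 15 N net (12.4 N one press earlier), and the block gave only about 0.3 mm, as the pad should. The force on the seat was not measured directly; it is somewhat below 15 N because of catch friction.
- **Clamp:** I swung the bar down with the closed fingertips. It stopped firmly under about 4–5 N, and I lifted off.
- **Last checks:** By camera the block top was at about 104 mm before the clamp came down, against 105 mm by feel. The bar angle is about 0.137 rad, against 0.127 expected for a seated block. The foot sits on the block and the wrist reads about zero force.
- **Other objects:** The jar, bottle, brush and tin did not move. The top view showed a large change at the tin, but the arm was covering it there, and the side view shows the tin unchanged.

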